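# Reset the rings of a lever-arch recipe board

## Robot

A 6-joint arm with a two-finger parallel gripper is mounted at the origin on a cart in front of the work surface, level with it; the furniture and walls round the work are solid. World frame = base frame: x ahead of the robot, y to its left, z up, the work surface at z = 0. Lengths are in m, angles in rad, forces in N, time in s.
With the tool pointing down it reaches from about 0.325 to 1 m from the base axis. Payload 5.1 kg.
Tool frame: the origin (TCP) lies midway between the tips of the shut fingers; the grasp point (between the pads) lies behind it (ctrl.tcp_to_grasp is the z of the grasp point in the tool frame, in m); z points along the fingers, y is the line along which they close (so a half turn about z gives the same grasp; the last joint's range is limited). The gripper opens to 85 mm and grips with 20 to 120 N. Pads are 22 mm wide; open, the fingers measure 114 mm over their backs; the gripper's body (76 mm by 85 mm) begins 54 mm behind the grasp point. The pads swing forward as they close: fully open they stand 13 mm farther back than shut.
Start: joints at [1.266, 0.124, 1.65, -0, 1.367, -0.083], TCP at [0.143, 0.634, 0.231] pointing down, gripper open.
Joint ranges: [-2.61, 2.61], [-1.02, 2.33], [0.03, 2.71], [-1.35, 4.49], [0.32, 2.68], [-2.91, 2.91]. Speed limits (rad/s): [2.57, 2.57, 3.14, 3.14, 3.14, 3.14].

## Interface

Orientations are given as a rotation vector (axis times angle).
In Python, from plant import ctrl, get_image, spot_in, spot_point gives the robot as it stands.
- The arm moves only by the tool step_arm, never from a script. Its argument "commands" is a list of rows, each a list of 7 numbers: the opening, from 0 (shut) to 1 (fully open), then the shift along the tool's x, y, z in cm, then the turn, a rotation vector about the tool's x, y, z in degrees. In form: [[fingers, x, y, z, rx, ry, rz], ...]. A call has 1 to 20 rows; each row shifts and turns the commanded pose from where the row before left it, along the tool's axes as they then stand; what a row does not reach is not made up. A row lasts 1/8 s, in which the tool goes at most 62.5 mm and 10.7 degrees, less where a joint would pass 70% of its speed; a pose out of reach is approached as far as the arm can. A call is refused whole if a number of a shift passes 6.25 or a number of a turn 10.7, either way. A call with a gripper value outside its range is refused whole. The fingers move at their own pace and stop on an object; the grip force is fixed at half the most. Time passes only in rows, so rows that do not move let the fingers close. It gives the time, the measured TCP pose, the force, the opening and the grip force at its end, in the units of the state.
- ctrl.sense(): the state, without advancing time (a new reading comes with each control period).
- get_image(name): name is "scene" or "top" or "wrist"; returns a dict with "image" (400x640x3 uint8, blue, green, red), "range_z" (400x640 float32, m along the optical axis (not along the pixel's ray), 0 where there is no reading), "K" (3x3 intrinsics, pixels), "cam_to_world" (4x4, takes a point from camera to world coordinates); the wrist camera has in their place "tool_from_camera" (4x4, takes a point from camera to tool coordinates, whose origin is the TCP and whose axes are the flange's). Camera axes: x right, y down, z forward; pixel columns grow to the right and rows downward; lengths in m; the calibration is good to about 2 mm. The wrist camera is an equidistant fisheye: a pixel r from the principal point sees the ray r / f radians off the axis. A picture is of the moment at which its call begins: read the wrist's pose just before it.
- ctrl.job_done(): hands the job in; it is judged then, once.
Trained networks look in a picture, given as the dict that the camera call returned (one of the last four; its "shot" number tells which), for a name from the list of things; names that differ only in an ending like _2 or _b are one class to them, and where a whole thing is asked for, a point or a joint stands for the part that bears it (a point fixed in the world has none). Each returns a list of dicts, best first, with "conf" (0 to 1); they miss things now and then, are a little off and sometimes report something else, mostly with a low value. They report only what shows in the picture. A call takes as long as a camera call.
- spot_in(label, picture): "location" ([column, row] in pixels, amid what is visible of it).
- spot_point(label, picture): "location" ([column, row] in pixels: a listed point, or the origin of a listed thing).
The state is a dict: "time_s": time; "joint_pos": joint angles; "qd": joint speeds; "tau": joint torques, N m; "ee_pos": TCP position; "ee_rot": TCP orientation; "contact_force": force on the tool from outside, world axes, zero at the start; "wrist_torque": the same for the moment, N m; "finger_gap": opening from 0.0 (shut) to 1.0 (fully open); "grasp_force": force on a finger pad.
Only numpy, scipy, OpenCV 4.12 (cv2) and the standard library are available. Lean on these libraries where they do the work, as an engineer would, in place of code of your own. Each camera call takes 0.05 s, during which the arm holds its last target. There are 200 camera calls.

## Task

The rings of the blue recipe board have not shut properly: their tips stand apart. Lift its lever right up so that the rings spring wide open, then press the lever fully down again so that the rings close, and let go. Leave the green recipe board as it is.

Things in the scene. Friction and masses are not known exactly. Their poses are not given: they have to be found in the camera images.
- blue_board: Blue recipe board, 170 (its x) x 260 (y) x 6 mm, flat and fixed on the worktop; origin: centre of its underside, z up. Two steel rings at y = -65 and +15 mm, x = 30 to 70 mm, 63 mm high over the worktop. Beyond them is the lever: hinge axis parallel to the board's x through (50, 37, 38) mm in the board's frame; shut, it lies level, pointing to +y; it swings upward.
- blue_tip (a point): Centre of the black roller at the end of the blue board's lever: 32 mm long along the board's x, 14 mm in diameter, 75 mm from the hinge axis; lever shut, it is 38 mm above the worktop. Pinched from above by its end faces (jaws closing along the board's x) it can pivot between the jaws. The lever arm is a steel strip 12 mm wide, 5 mm thick.
- blue_lever (a joint): Lever angle of the blue board, rad: 0 = fully down, rings shut; 1.2 = right up against its stop, rings wide open (the rings tip open by 0.6 of it). Its hinge is stiff: it stays where it is left and takes about 2 N at the roller. It starts part-way up, at 0.30 to 0.45.
- green_lever (a joint): Angle of the lever of the green recipe board, which is built just like the blue one and lies beside it, left or right; 0 = fully down. It starts shut and must stay so.

How it is judged:
By the outcome, as a careful person would: the job done as asked, in the order asked, and still so for the second after the job is handed in, with the robot touching nothing.
It also fails if it takes over 35 s, if anything falls off the work surface, if the arm or the gripper's body presses on something with over 40 N, if the wrist force passes 120 N, or if a joint passes its speed limit or range.

## Working session

There is one attempt and no reset: what is moved stays moved. The work goes in short steps, Python scripts to look and compute and a tool call to move; the robot and the scene stay as the last step left them, time stands still between calls to the robot, and variables do not carry over. Pictures are saved under pics/ and viewed, at most 10 in all, crops included, and the job is handed in when it is done.

Besides the shell and the picture viewer there is one more tool, called after "Call:" as name(argument=value, ...), one argument or row to a line, values as JSON. step_arm: Moves the arm, as the interface text tells. Its arguments: {"type":"object","properties":{"commands":{"type":"array"}},"required":["commands"]}

```bash
mkdir -p pics; cat > h.py <<'E'
import numpy as np,cv2
from plant import ctrl,get_image,spot_in,spot_point
def world(p,c,r=2,rz=None):
    u,v=int(round(c[0])),int(round(c[1]))
    if rz is None:
        w=p["range_z"][v-r:v+r+1,u-r:u+r+1]; w=w[w>0]; rz=np.median(w) if len(w) else np.nan
    q=np.linalg.inv(p["K"])@[c[0],c[1],1]*rz
    return (p["cam_to_world"]@[*q,1])[:3]
E
python3 - <<'E'
from h import *
np.set_printoptions(precision=4,suppress=True)
for n in("top","scene"):
    p=get_image(n); cv2.imwrite(f"pics/{n}0.png",p["image"])
    print(n,p["cam_to_world"].tolist())
    for l in("blue_board","blue_tip"):
        for f in(spot_in,spot_point):
            for d in f(l,p)[:2]: print(l,f.__name__,d["conf"],d["location"],world(p,d["location"]))
s=ctrl.sense();print(s["ee_pos"],s["ee_rot"],ctrl.tcp_to_grasp,s["time_s"],s["finger_gap"])
E
```

```text
top [[-0.02395178062161077, -0.9842129966724203, 0.17535988533911806, 0.30544620593226834], [-0.9993530408813637, 0.0282794109056129, 0.022221039579710507, 0.016823774080302785], [-0.026829310207789423, -0.1747142011970575, -0.9842535933456623, 1.1463074423937638], [0.0, 0.0, 0.0, 1.0]]
blue_board call 0.74 [272.2, 210.6] [0.4821 0.1888 0.0098]
blue_board call 0.92 [274.1, 211.2] [0.4802 0.1834 0.0096]
blue_tip call 0.58 [222.9, 197.7] [0.5255 0.3342 0.0006]
scene [[0.5828982246307182, -0.41251070293047143, 0.7000461268303435, -0.3110562649603879], [-0.812536318785503, -0.29994318272826553, 0.4998187849504476, -0.5442068568295223], [0.0037934650203250582, -0.8601563852594752, -0.5100162767211385, 0.6662695435528949], [0.0, 0.0, 0.0, 1.0]]
blue_board call 0.9 [278.5, 206.0] [0.467  0.1634 0.0087]
blue_board call 0.75 [279.2, 206.4] [0.4679 0.1615 0.0076]
blue_tip call 0.5 [253.9, 170.8] [0.5043 0.294  0.0736]
[0.143  0.6341 0.2313] [-0.3477 -3.1223  0.    ] -0.0187 0.5 0.9997269782611994
```

View pics/top0.png

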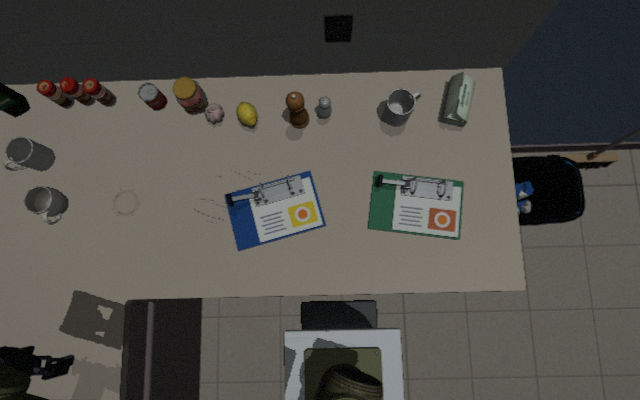

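View pics/scene0.png

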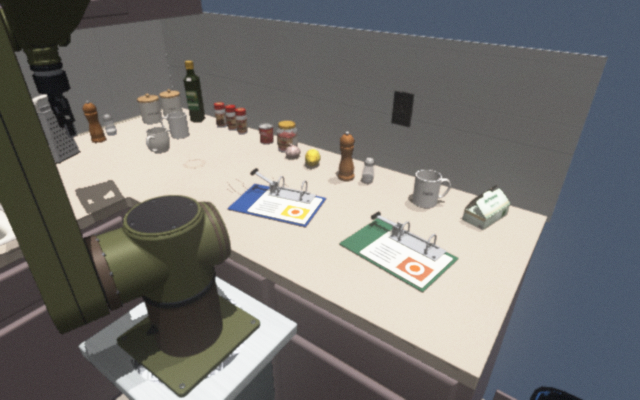

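The top view shows the blue board with centre about (275,210) and its roller near (230,198). The green board is to the right. The scene view shows the blue roller at about (254,172), so board +y points left, close to world +y. Next I fit the board pose and triangulate the roller.

```bash
python3 - <<'E'
from h import *
np.set_printoptions(precision=4,suppress=True)
from scipy.optimize import least_squares
P={n:get_image(n) for n in("top","scene")}
def ray(p,c):
    d=p["cam_to_world"][:3,:3]@np.linalg.inv(p["K"])@[*c,1]; return p["cam_to_world"][:3,3],d
def plane(p,c,z):
    o,d=ray(p,c); return o+d*(z-o[2])/d[2]
roll={}
for n,p in P.items():
    im=p["image"].astype(int); b,g,r=im[...,0],im[...,1],im[...,2]
    m=((b>r+25)&(b>g+15)).astype(np.uint8)
    x0,y0,x1,y1=(210,160,340,260) if n=="top" else (220,160,340,235)
    k=np.zeros_like(m);k[y0:y1,x0:x1]=m[y0:y1,x0:x1]
    pts=np.argwhere(k)[:,::-1]
    W=np.array([plane(p,c,.006)[:2] for c in pts],np.float32)
    print(n,len(W),cv2.minAreaRect(W*1000))
    # dark roller
    u,v=(231,199) if n=="top" else (254,172)
    w=im[v-12:v+13,u-12:u+13].max(2)<45
    N,L,S,C=cv2.connectedComponentsWithStats(w.astype(np.uint8))
    for i in range(1,N): print("dark",n,S[i,4],C[i]+[u-12,v-12],world(p,C[i]+[u-12,v-12],1))
    c=cv2.resize(p["image"][y0:y1,x0:x1],None,fx=4,fy=4,interpolation=cv2.INTER_CUBIC)
    cv2.imwrite(f"pics/c_{n}.png",c); print(c.shape)
a=cv2.imread("pics/c_top.png");b=cv2.imread("pics/c_scene.png");b=cv2.resize(b,(520,int(b.shape[0]*520/b.shape[1])))
c=np.vstack([a,b]);c=cv2.resize(c,None,fx=.8,fy=.8);cv2.imwrite("pics/c.png",c)
E
```

```text
top 1547 ((485.0789489746094, 183.5631103515625), (168.28274536132812, 257.8304443359375), 14.566507339477539)
dark top 68 [229.5882 199.8824] [0.5043 0.2947 0.077 ]
(400, 520, 3)
scene 744 ((481.78594970703125, 180.8644256591797), (169.6215057373047, 258.76873779296875), 14.542854309082031)
(300, 480, 3)
```

View pics/c.png

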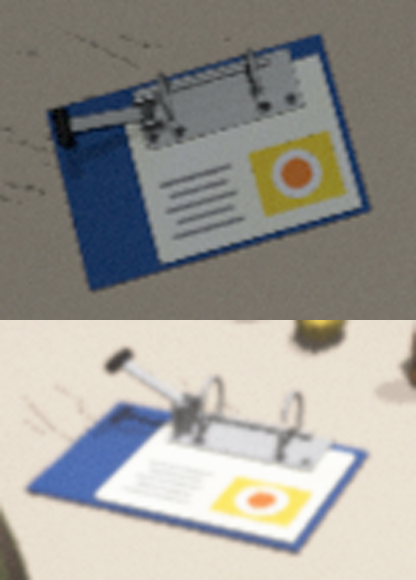

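The crops confirm it. In the top view the roller is at the board's left end, and in the scene view it's raised. The board centre is about (0.4835, 0.182) with yaw 14.6°. The tip is about (0.505, 0.297, 0.069), so the lever is near 0.42 rad. I'm moving above it now and turning the jaws along the board's x.

Call:
step_arm(
  commands=[
    [1,-4.27,-2.49,0.8,0,0,0],
    [1,-4.27,-2.49,0.8,0,0,0],
    [1,-4.27,-2.49,0.8,0,0,0],
    [1,-4.27,-2.49,0.8,0,0,0],
    [1,-4.27,-2.49,0.8,0,0,0],
    [1,-4.27,-2.49,0.8,0,0,0],
    [1,-4.27,-2.49,0.8,0,0,0],
    [1,-4.27,-2.49,0.8,0,0,0],
    [1,-4.27,-2.49,0.8,0,0,0],
    [1,-4.27,-2.49,0.8,0,0,0],
    [1,0,0,0,0,0,9],
    [1,0,0,0,0,0,9],
    [1,0,0,0,0,0,9],
    [1,0,0,0,0,0,9],
    [1,0,0,0,0,0,9],
    [1,0,0,0,0,0,9],
    [1,0,0,0,0,0,8.7],
    [1,0,0,0,0,0,0],
  ],
)

```text
time_s: 2.85
ee_pos: [0.5048, 0.2972, 0.1514]
ee_rot: [1.919, 2.487, 0.0]
contact_force: [-0.4, 0.4, 0.2]
finger_gap: 0.998
grasp_force: 0.0
```

```bash
python3 - <<'E'
from h import *
from scipy.spatial.transform import Rotation as R
s=ctrl.sense(); M=R.from_rotvec(s["ee_rot"]).as_matrix(); print(s["ee_pos"],M.round(3).tolist(),s["contact_force"])
p=get_image("wrist"); T=p["tool_from_camera"];K=p["K"]
for d in spot_in("blue_tip",p)+spot_point("blue_tip",p): 
    u=np.array(d["location"]);a=(u-K[:2,2])/[K[0,0],K[1,1]];t=np.hypot(*a)
    r=np.array([*(a/t*np.sin(t)),np.cos(t)]); z=p["range_z"][int(u[1]),int(u[0])]
    r=M@T[:3,:3]@r; o=s["ee_pos"]+M@T[:3,3]
    print(d,z,o+r*(0.07-o[2])/r[2])
cv2.imwrite("pics/w.png",p["image"])
E
```

```text
[0.50481369 0.29723484 0.15138605] [[-0.254, 0.967, 0.0], [0.967, 0.254, 0.0], [0.0, 0.0, -1.0]] [-0.36874929  0.36261118  0.15416919]
{'location': [324.1, 204.0], 'conf': 0.59} 0.23124892 [0.50954245 0.29679995 0.07      ]
```

View pics/w.png

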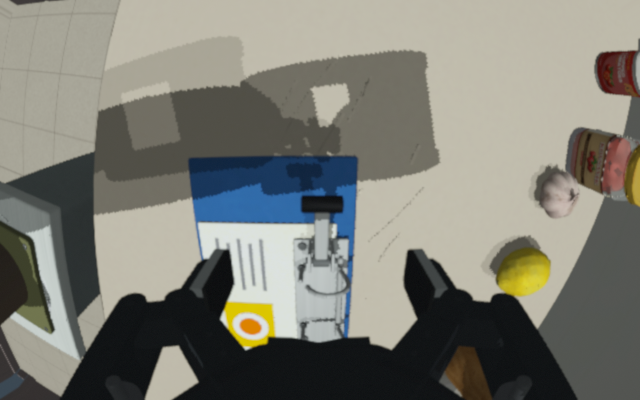

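The wrist view shows the roller centred near (322,204), lying across the jaw axis, which is about 3.5 mm off along tool y. I'll descend, then close.

Call:
step_arm(
  commands=[
    [1,-0.1,0.35,3,0,0,0],
    [1,0,0,3,0,0,0],
    [1,0,0,2.5,0,0,0],
    [1,0,0,1.6,0,0,0],
    [0.3,0,0,0,0,0,0],
    [0.1,0,0,0,0,0,0],
    [0.1,0,0,0,0,0,0],
    [0.1,0,0,0,0,0,0],
    [0.1,0,0,0,0,0,0],
    [0.1,0,0,0,0,0,0],
  ],
)

```text
time_s: 4.25
ee_pos: [0.5076, 0.2977, 0.0514]
ee_rot: [-1.92, -2.485, 0.001]
contact_force: [-5.2, 1.5, 3.2]
finger_gap: 0.363
grasp_force: 59.0
```

```bash
python3 - <<'E'
from h import *
s=ctrl.sense(); print(s["ee_pos"],s["contact_force"],s["finger_gap"],s["grasp_force"])
p=get_image("wrist");a=p["image"][120:400,140:520];q=get_image("scene")["image"][130:230,190:340]
cv2.imwrite("pics/w2.png",np.vstack([a,cv2.resize(q,(380,253),interpolation=2)]))
E
```

```text
[0.50764316 0.29769368 0.05137238] [-5.18044147  1.49068301  3.24718431] 0.3626370294915109 58.95174980163574
```

View pics/w2.png

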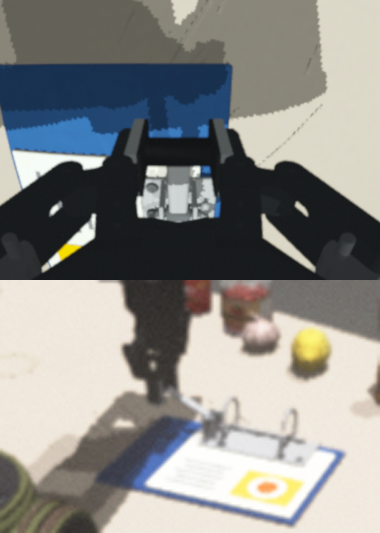

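Gripped: the opening of about 31 mm matches the 32 mm roller, and it sits between both pads. Next I swing it up along the arc.

Call:
step_arm(
  commands=[
    [0.1,-0.34,0,-0.67,0,0,0],
    [0.1,-0.41,0,-0.63,0,0,0],
    [0.1,-0.46,0,-0.58,0,0,0],
    [0.1,-0.52,0,-0.54,0,0,0],
    [0.1,-0.58,0,-0.49,0,0,0],
    [0.1,-0.61,0,-0.42,0,0,0],
    [0.1,-0.66,0,-0.36,0,0,0],
    [0.1,-0.55,0,-0.24,0,0,0],
    [0.1,0,0,0,0,0,0],
    [0.1,0,0,0,0,0,0],
  ],
)

```text
time_s: 5.6
ee_pos: [0.5184, 0.2561, 0.0896]
ee_rot: [-1.922, -2.485, 0.004]
contact_force: [-5.4, -0.5, -5.2]
finger_gap: 0.349
grasp_force: 60.0
```

Call:
step_arm(
  commands=[
    [0.1,-0.2,0,-0.06,0,0,0],
    [0.1,0,0,0,0,0,0],
  ],
)

```text
time_s: 5.85
ee_pos: [0.5186, 0.2551, 0.0901]
ee_rot: [-1.921, -2.484, 0.002]
contact_force: [-5.6, 1.8, -4.9]
finger_gap: 0.358
grasp_force: 59.9
```

```bash
python3 - <<'E'
from h import *
s=ctrl.sense(); print(s["ee_pos"],s["contact_force"],s["finger_gap"],s["grasp_force"])
a=get_image("top")["image"][150:260,200:340];q=get_image("scene")["image"][130:230,190:340]
cv2.imwrite("pics/w3.png",np.vstack([cv2.resize(a,(380,299)),cv2.resize(q,(380,253),interpolation=2)]))
E
```

```text
[0.51864185 0.25506358 0.09006484] [-5.57596747  1.75025762 -4.91946149] 0.3580448920669075 59.914244413375854
```

View pics/w3.png

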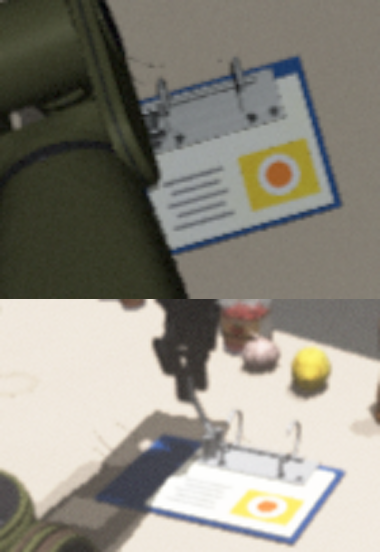

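The lever is nearly up, with the strip steep in the scene crop at about (195,400) and the rings parted. I'll push further in small steps until the stop shows in the force.

Call:
step_arm(
  commands=[
    [0.1,-0.25,0,-0.08,0,0,0],
    [0.1,0,0,0,0,0,0],
  ],
)

```text
time_s: 6.2
ee_pos: [0.5193, 0.2527, 0.0909]
ee_rot: [-1.921, -2.484, 0.002]
contact_force: [-5.8, 1.8, -6.3]
finger_gap: 0.355
grasp_force: 59.8
```

Call:
step_arm(
  commands=[
    [0.1,-0.25,0,-0.06,0,0,0],
    [0.1,0,0,0,0,0,0],
  ],
)

```text
time_s: 6.45
ee_pos: [0.5199, 0.2503, 0.0916]
ee_rot: [-1.921, -2.484, 0.002]
contact_force: [-6.0, 2.2, -4.8]
finger_gap: 0.357
grasp_force: 59.6
```

Call:
step_arm(
  commands=[
    [0.1,-0.25,0,-0.05,0,0,0],
    [0.1,0,0,0,0,0,0],
  ],
)

```text
time_s: 6.7
ee_pos: [0.5203, 0.2486, 0.0923]
ee_rot: [-1.921, -2.483, 0.001]
contact_force: [-6.8, 4.4, -4.2]
finger_gap: 0.348
grasp_force: 60.0
```

Call:
step_arm(
  commands=[
    [0.1,-0.25,0,-0.04,0,0,0],
    [0.1,0,0,0,0,0,0],
  ],
)

```text
time_s: 6.95
ee_pos: [0.5204, 0.2483, 0.0924]
ee_rot: [-1.919, -2.48, -0.004]
contact_force: [-8.1, 12.7, -6.8]
finger_gap: 0.351
grasp_force: 60.1
```

```bash
python3 - <<'E'
from h import *
s=ctrl.sense(); print(s["ee_pos"],s["contact_force"],s["wrist_torque"])
q=get_image("scene")["image"][130:230,200:320];w=get_image("wrist")["image"][120:400,140:520]
cv2.imwrite("pics/w4.png",np.vstack([w,cv2.resize(q,(380,317),interpolation=2)]))
E
```

```text
[0.52036851 0.24834158 0.09237181] [-8.13630849 12.70456625 -6.84014275] [ 2.28636821  1.27100087 -0.25146612]
```

View pics/w4.png

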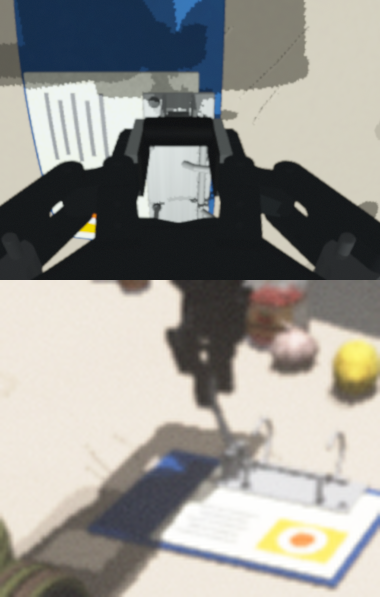

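The stop is reached: the force rose to about 13 N and motion halted. The wrist view shows the roller still between the pads, and the scene view shows the rings wide open. Now the arc back down.

Call:
step_arm(
  commands=[
    [0.1,0.23,0,0.12,0,0,0],
    [0.1,0.68,0,0.31,0,0,0],
    [0.1,0.65,0,0.37,0,0,0],
    [0.1,0.61,0,0.44,0,0,0],
    [0.1,0.57,0,0.49,0,0,0],
    [0.1,0.51,0,0.55,0,0,0],
    [0.1,0.45,0,0.6,0,0,0],
    [0.1,0.39,0,0.63,0,0,0],
    [0.1,0.33,0,0.68,0,0,0],
    [0.1,0.25,0,0.7,0,0,0],
    [0.1,0.19,0,0.73,0,0,0],
    [0.1,0.11,0,0.74,0,0,0],
    [0.1,0.04,0,0.75,0,0,0],
    [0.1,0,0,0,0,0,0],
    [0.1,0,0,0,0,0,0],
  ],
)

```text
time_s: 8.93
ee_pos: [0.5085, 0.2951, 0.023]
ee_rot: [-1.918, -2.485, 0.001]
contact_force: [-12.4, 4.9, 3.0]
finger_gap: 0.35
grasp_force: 63.4
```

Call:
step_arm(
  commands=[
    [0.1,0,0,0.2,0,0,0],
    [0.1,0,0,0,0,0,0],
  ],
)

```text
time_s: 9.18
ee_pos: [0.5085, 0.2951, 0.0214]
ee_rot: [-1.919, -2.485, 0.002]
contact_force: [-12.2, 4.4, 5.1]
finger_gap: 0.35
grasp_force: 63.3
```

Call:
step_arm(
  commands=[
    [0.1,0,0,0.2,0,0,0],
    [0.1,0,0,0,0,0,0],
  ],
)

```text
time_s: 9.43
ee_pos: [0.5086, 0.2951, 0.021]
ee_rot: [-1.919, -2.485, 0.003]
contact_force: [-17.2, 1.2, 14.8]
finger_gap: 0.351
grasp_force: 64.0
```

Call:
step_arm(
  commands=[
    [0.1,0,0,0.2,0,0,0],
    [0.1,0,0,0,0,0,0],
    [0.1,0,0,0,0,0,0],
  ],
)

```text
time_s: 9.8
ee_pos: [0.5087, 0.2952, 0.0206]
ee_rot: [-1.918, -2.485, 0.003]
contact_force: [-20.5, 0.1, 23.1]
finger_gap: 0.351
grasp_force: 65.0
```

The closing stop is reached (23 N upward, motion halted). I'll release, rise and check.

Call:
step_arm(
  commands=[
    [1,0,0,0,0,0,0],
    [1,0,0,0,0,0,0],
    [1,0,0,0,0,0,0],
    [1,0,0,0,0,0,0],
    [1,0,0,0,0,0,0],
    [1,0,0,-2,0,0,0],
    [1,0,0,-4,0,0,0],
    [1,0,0,-4,0,0,0],
    [1,0,0,-2,0,0,0],
    [1,0,0,0,0,0,0],
  ],
)

```text
time_s: 11.05
ee_pos: [0.5104, 0.2946, 0.1379]
ee_rot: [1.92, 2.484, 0.006]
contact_force: [-0.1, 0.3, -1.4]
finger_gap: 0.999
grasp_force: 0.0
```

```bash
python3 - <<'E'
from h import *
from scipy.spatial.transform import Rotation as R
s=ctrl.sense(); M=R.from_rotvec(s["ee_rot"]).as_matrix(); print(s["ee_pos"],s["contact_force"])
p=get_image("wrist");T=p["tool_from_camera"];K=p["K"]
for v in range(170,240,4):
  for u in (322,):
    a=(np.array([u,v])-K[:2,2])/[K[0,0],K[1,1]];t=np.hypot(*a);r=np.array([*(a/t*np.sin(t)),np.cos(t)])
    w=s["ee_pos"]+M@(T[:3,:3]@(r/r[2]*p["range_z"][v,u])+T[:3,3]); print(v,p["image"][v,u],w.round(4))
q=get_image("scene")["image"][130:230,200:350]
cv2.imwrite("pics/w5.png",np.vstack([p["image"][100:330,160:480],cv2.resize(q,(480,320),interpolation=2)[:,40:360]]))
E
```

```text
[0.51040621 0.29459281 0.1378637 ] [-0.08258754  0.2778615  -1.39428245]
170 [64 37 17] [0.5108 0.3086 0.0059]
174 [54 32 15] [0.4905 0.3686 0.2804]
178 [18 17 16] [0.5098 0.3102 0.0422]
182 [29 27 26] [0.5105 0.3075 0.044 ]
186 [33 31 29] [0.5113 0.3046 0.0448]
190 [25 24 22] [0.5124 0.3006 0.0421]
194 [101  92  83] [0.5136 0.2962 0.0383]
198 [101  93  83] [0.5145 0.2928 0.038 ]
202 [101  93  83] [0.5187 0.2789 0.0057]
206 [101  92  83] [0.5197 0.2749 0.0054]
210 [106  98  89] [0.5207 0.2713 0.0062]
214 [142 137 130] [0.5217 0.2675 0.0064]
218 [140 137 129] [0.5229 0.2631 0.0053]
222 [139 136 128] [0.5238 0.2595 0.0064]
226 [146 150 144] [0.5245 0.2568 0.0095]
230 [152 156 151] [0.5255 0.2529 0.0098]
234 [151 155 150] [0.5266 0.2488 0.0097]
238 [144 147 142] [0.5277 0.2447 0.0099]
```

View pics/w5.png

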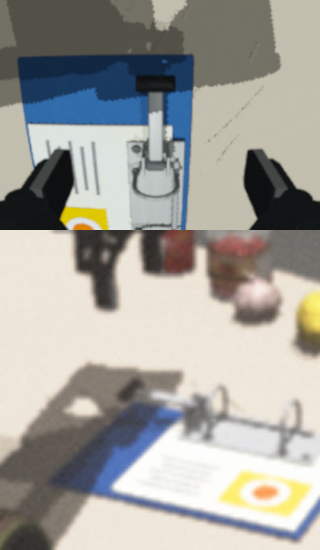

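The roller is level: its top is at 45 mm, so its centre is at 38 mm. The ring tips meet in both views. As a safeguard I'll press it once more from above with shut fingers.

Call:
step_arm(
  commands=[
    [0,1.1,0,0,0,0,0],
    [0,0,0,0,0,0,0],
    [0,0,0,0,0,0,0],
    [0,0,0,0,0,0,0],
    [0,0,0,0,0,0,0],
    [0,0,0,0,0,0,0],
    [0,0,0,3,0,0,0],
    [0,0,0,3,0,0,0],
    [0,0,0,2.5,0,0,0],
    [0,0,0,0.5,0,0,0],
    [0,0,0,0.3,0,0,0],
    [0,0,0,0,0,0,0],
  ],
)

```text
time_s: 12.65
ee_pos: [0.5064, 0.3046, 0.0446]
ee_rot: [-1.921, -2.485, 0.002]
contact_force: [-4.4, -2.0, 7.8]
finger_gap: 0.005
grasp_force: 3.8
```

Call:
step_arm(
  commands=[
    [0,0,0,0.2,0,0,0],
    [0,0,0,0,0,0,0],
  ],
)

```text
time_s: 12.9
ee_pos: [0.5066, 0.3047, 0.0443]
ee_rot: [-1.921, -2.485, 0.002]
contact_force: [-10.8, -5.1, 17.2]
finger_gap: -0.004
grasp_force: 8.5
```

It's firmly at the stop (17 N, no give, roller top at 44 to 45 mm). Retracting.

Call:
step_arm(
  commands=[
    [0,0,0,-1,0,0,0],
    [0,0,0,-4,0,0,0],
    [0,0,0,-5,0,0,0],
    [0,0,0,-3,0,0,0],
    [0,0,0,0,0,0,0],
    [0,0,0,0,0,0,0],
  ],
)

```text
time_s: 13.65
ee_pos: [0.506, 0.3044, 0.1697]
ee_rot: [-1.921, -2.485, 0.001]
contact_force: [-0.1, 0.1, -0.8]
finger_gap: -0.001
grasp_force: 0.0
```

```bash
python3 -c "
from h import *
s=ctrl.sense();print(s['ee_pos'],s['contact_force'],s['time_s']);print(ctrl.job_done())"
```

```text
[0.50603546 0.30442902 0.16969989] [-0.12134595  0.084169   -0.81867763] 13.65
the job is handed in; nothing more can be done
None
```

I lifted the blue board's lever to its stop so the rings opened wide, pressed it fully down so they closed, let go, never went near the green board, and handed the job in at 13.65 s.

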